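Click the filter turret round and fire the trigger

ROBOT

A 6-joint arm with a two-finger parallel gripper is mounted at the origin on the work surface. World frame = base frame: x ahead of the robot, y to its left, z up, the work surface at z = 0. Lengths are in mm, angles in rad, forces in N, time in s.
With the tool pointing down it reaches from about 350 to 775 mm from the base axis. Payload 7.3 kg.
Tool frame: the origin (TCP) lies on the front face of the gripper's body, between the roots of the fingers; the fingertips stand 66 mm ahead of it and the grasp point (between the pads) lies 47 mm ahead of it (bot.tip_extent is the distance from the TCP to the fingertips, in mm); z points along the fingers, y is the line along which they close (so a half turn about z gives the same grasp; the last joint's range is limited). The gripper opens to 92 mm and grips with 3 to 60 N. Pads are 19 mm wide; open, the fingers measure 130 mm over their backs; the gripper's body (75 mm by 190 mm) begins 47 mm behind the grasp point.
Start: joints at [-1.488, 0.342, 1.524, -0, 1.275, -0.146], TCP at [119.096, -511.327, 292.241] pointing down, gripper open.
Joint ranges: [-2.53, 2.53], [-0.77, 2.02], [0.04, 2.7], [-1, 4.14], [0.28, 2.66], [-3.11, 3.11]. Speed limits (rad/s): [2.57, 2.57, 3.14, 3.14, 3.14, 3.14].

INTERFACE

Orientations are given as [roll, pitch, yaw] about the fixed x, y, z axes, in that order (R = Rz(yaw) Ry(pitch) Rx(roll)).
In Python, from plant import readout, viewer, order, bot gives the robot as it stands.
- The arm moves only by the shell command python3 -m creep 'ROWS'. ROWS is text: rows parted by semicolons, each of 7 numbers parted by spaces: the shift along the world's x, y, z in m, then the turn, a rotation vector about the world's x, y, z in rad, then the opening in per cent of the stroke, from 0 (shut) to 100 (fully open). A call has 1 to 8 rows; each row shifts and turns the commanded pose from where the row before left it; what a row does not reach is not made up. A row lasts 1/12 s, in which the tool goes at most 41.7 mm and 7.16 degrees, less where a joint would pass 70% of its speed; a pose out of reach is approached as far as the arm can. A call is refused whole if a number of a shift passes 0.0417 or a number of a turn 0.125, either way. A call with a gripper value outside its range is refused whole. The fingers move at their own pace and stop on an object; the grip force is fixed at half the most. Time passes only in rows, so rows that do not move let the fingers close. It gives the time, the measured TCP pose, the force, the opening and the grip force at its end, in the units of the state.
- readout.get_obs(): the state, without advancing time (a new reading comes with each control period).
- viewer.capture(name): name is "scene" or "top" or "wrist"; returns the picture (384x512x3 uint8, red, green, blue); there is no depth.
- viewer.camera_info(name): a dict with "fx", "fy", "cx", "cy" (pixels), "origin" and "rotation" of the camera in the world. Camera axes: x right, y up, looking along -z (the intrinsics and any distortion apply to the point x, -y, -z); pixel columns grow to the right and rows downward; lengths in mm; the calibration is good to about 2 mm. A picture is of the moment at which its call begins: read the wrist's pose just before it. camera_info takes no time and is no camera call; for the wrist camera it gives the pose at the moment of the call.
- order.close_job(): hands the job in; it is judged then, once.
The state is a dict: "time": time; "joint_positions": joint angles; "dq": joint speeds; "tau": joint torques, N m; "tool_pos": TCP position; "tcp_rot": TCP orientation; "contact_force": force on the tool from outside, world axes, zero at the start; "moment": the same for the moment, N m; "grip_width": finger opening in mm; "finger_force": force on a finger pad.
Only numpy, scipy, OpenCV 4.12 (cv2) and the standard library are available. Lean on these libraries where they do the work, as an engineer would, in place of code of your own. Each camera call takes 0.05 s, during which the arm holds its last target. There are 200 camera calls.

TASK

On the filter turret, flick the lobes on the edge of the thumbwheel with a fingertip to click the wheel clockwise (seen from above), until its one square window stands at the pointer; do not let it run past the pointer. Only then press the push button on the trigger box fully down, and let go. Use light touches only: do not pinch or force the wheel, do not lift or shove the turret, and leave everything else on the bench where it is.

Things in the scene. Friction and masses are not known exactly. Their poses are not given: they have to be found in the camera images.
- turret: The filter turret, 1.8 kg, standing loose: round grey foot 140 mm across and 12 mm thick, dark column 72 mm across up to 54 mm height, a flat aluminium thumbwheel on top. Origin: centre of the foot's underside, on the wheel's axis. Its x axis points along the foot's short tongue to the upright pointer post, which stands outside the wheel; z is up.
- pointer_tip (a point): Tip of the fixed pointer blade, 48 mm from the wheel's axis, 76 mm high. The blade (4 mm thick, underside 74 mm high, over the lobes) reaches inwards from the top of the post; the post stands 80 to 90 mm from the axis, 16 mm wide, 78 mm tall. Axes as turret.
- wheel_centre (a point): On the wheel's vertical axis, level with the tops of its lobes, 66 mm above the table; axes as turret (does not turn with the wheel). Disc radius 42 mm, height 54 to 64 mm. Six equal finger lobes on its edge every 60 degrees, 12 mm wide, round-ended, tips 60 mm from the axis, from 52 to 66 mm height. Between the lobes it is open down to the foot. Black hub cap, 26 mm across.
- square_window (a point): Centre of the one square window (dark glass, 19 mm) on top of the wheel, 29 mm from the axis, just inward of a lobe; it turns with the wheel, its x axis pointing outwards along that lobe. The other five windows, each inward of its lobe, are round (17 mm).
- wheel (a joint): Turn of the wheel, rad, growing clockwise seen from above; 0: square window at the pointer. It clicks into places 60 degrees (1.047 rad) apart, a lobe at the pointer in each; carried over half-way it snaps on by itself, less and it springs back. This takes about 3 N at the lobes. It starts one, two or three clicks before 0; a stop just beyond -3.14 bars turning further back.
- trigger (a joint): Press of the trigger button, m: 0 up, 0.006 fully down; springs back when released; fully down takes 4 N.
- trigger_top (a point): Centre of the top face of the round white trigger button, 36 mm across, pressed straight down; 10 mm proud of its black collar (52 mm across) on top of the trigger box, a grey plastic box 75 x 100 x 34 mm screwed to the table.
- adapter: Bystander, to be left alone: a steel coaxial adapter standing upright, 18 mm across, 34 mm tall. Origin: on its underside.
- parts_box: Bystander, to be left alone: a clear open tray of connectors, 110 x 170 x 45 mm. Origin: on its underside.
- screwdriver: Bystander, to be left alone: a screwdriver lying near the robot, about 170 mm long. Origin: on its underside, below its axis.
- spool: Bystander, to be left alone: a black wire spool standing on its flange, 60 mm across, 38 mm tall. Origin: on its underside.
- flux: Bystander, to be left alone: a small capped bottle, 34 mm across, 75 mm tall. Origin: on its underside.
- meter: Bystander, to be left alone: a black hand multimeter lying flat, 160 x 80 x 42 mm. Origin: on its underside.
- jar: Bystander, to be left alone: a lidded jar, 52 mm across, 60 mm tall. Origin: on its underside.
Mind the look-alikes: they are no part of the job. What is shaped like the turret but pink is not meant. Of the things shaped like the part that bears trigger, the grey one is meant.

How it is judged (in metres and radians):
On the way, in this order (a step that is already met when the one before it is completed fails the run):
1. the square window stands at the pointer, clicked in (value of joint wheel between -0.15 and 0.15 rad and value of joint trigger below 0.002 m), for 0.3 s.
2. the trigger button is pressed fully down, the wheel still set (value of joint wheel between -0.15 and 0.15 rad and value of joint trigger above 0.0045 m), for 0.1 s.
At the end, for the whole second after the job is handed in: The wheel rests with the square window at the pointer (within 0.15 rad, 9 degrees), after which the trigger was pressed at least 4.5 mm down and has come up again; the turret stands upright within 20 mm of where it stood (value of joint wheel between -0.15 and 0.15 rad and velocity of joint wheel between -0.1 and 0.1 rad/s and value of joint trigger below 0.0015 m and distance of turret from where it was at the start of the episode below 0.02 m and angle between turret's own z axis and vertical below 0.05 rad); the robot touches nothing.
It fails at once if the wheel ran past the pointer (more than half a click) (value of joint wheel above 0.55 rad).
It fails at once if the trigger was pressed before the wheel was set (value of joint trigger above 0.003 m and value of joint wheel below -0.4 rad).
It fails at once if the wheel or turret was pinched or forced with more than 20 N (contact force between the fingers and turret above 20 N).
It fails at once if the turret was lifted, tipped or shoved (height (world z) of turret above 0.008 m or angle between turret's own z axis and vertical above 0.15 rad or distance of turret from where it was at the start of the episode above 0.03 m).
It fails at once if a bystander was moved or lifted more than 25 mm (distance of any of adapter, parts_box, screwdriver, spool, flux, meter, jar from where it was at the start of the episode above 0.025 m).
It also fails if it takes over 61 s, if anything falls off the work surface, if the arm or the gripper's body presses on something with over 40 N, if the wrist force passes 120 N, or if a joint passes its speed limit or range.

## Working session

There is one attempt and no reset: what is moved stays moved. The work goes in short steps, Python scripts to look and compute and a shell command to move; the robot and the scene stay as the last step left them, time stands still between calls to the robot, and variables do not carry over. Pictures are saved under pics/ and viewed, at most 10 in all, crops included, and the job is handed in when it is done.

```bash
mkdir -p pics
cat > h.py <<'E'
import numpy as np, cv2
from plant import readout, viewer, order, bot
def snap(name,f,s=1.5,crop=None):
    im=viewer.capture(name)[:,:,::-1]
    cv2.imwrite('pics/raw_'+f,im)
    if crop: a,b,c,d=crop; im=im[b:d,a:c]
    cv2.imwrite('pics/'+f,cv2.resize(im,None,fx=s,fy=s,interpolation=cv2.INTER_CUBIC))
def ray(ci,u,v,z):
    d=np.array([(u-ci['cx'])/ci['fx'],-(v-ci['cy'])/ci['fy'],-1]); d=np.array(ci['rotation'])@d
    o=np.array(ci['origin']); return o+d*(z-o[2])/d[2]
def proj(ci,p):
    q=np.array(ci['rotation']).T@(np.array(p)-np.array(ci['origin']))
    return ci['cx']+ci['fx']*q[0]/-q[2], ci['cy']-ci['fy']*q[1]/-q[2]
E
python3 - <<'E'
from h import *
snap('top','top1.png'); snap('scene','sc1.png')
for n in('top','scene'): print(n,viewer.camera_info(n))
print(readout.get_obs())
E
```

```text
top {'fx': 367.7476452450688, 'fy': 367.7476452450688, 'cx': 253.4534722008642, 'cy': 187.45486258098654, 'origin': array([ 337.61250446,   21.32835788, 1135.36038311]), 'rotation': array([ 0.17665118,  0.0030477 , -1.592471  ])}
scene {'fx': 494.6573412463355, 'fy': 494.6573412463355, 'cx': 253.04975406045858, 'cy': 196.8757970184568, 'origin': array([1528.39923738,  465.21431252,  824.95898374]), 'rotation': array([0.98212903, 0.02135498, 1.96653588])}
{'time': 0.1, 'joint_positions': array([-1.48801168e+00,  3.42674057e-01,  1.52488256e+00, -5.61191297e-06,
        1.27538311e+00, -1.46005441e-01]), 'dq': array([-0.00048931, -0.0028747 , -0.00335436, -0.00015456,  0.0008823 ,
        0.00093049]), 'tau': array([ 7.45725865e-04, -4.32007456e+01, -2.44693512e+01,  7.18962145e-02,
        5.26464335e-02, -4.60534523e-05]), 'tool_pos': array([ 119.06607519, -511.06062833,  291.61707453]), 'tcp_rot': array([-3.14025913e+00, -1.90672980e-04,  2.28791601e-01]), 'contact_force': array([ 0.10464681,  0.3734673 , -0.74690652]), 'moment': array([-0.05431882,  0.03682768,  0.05351466]), 'finger_force': 0.0, 'grip_width': 91.53683070266243}
```

```bash
sed -i "s/np.array(ci\['rotation'\])/R(ci)/g" h.py
cat >> h.py <<'E'
from scipy.spatial.transform import Rotation
def R(ci): return Rotation.from_euler('xyz',ci['rotation']).as_matrix()
E
```

```text
(no output)
```

View pics/top1.png

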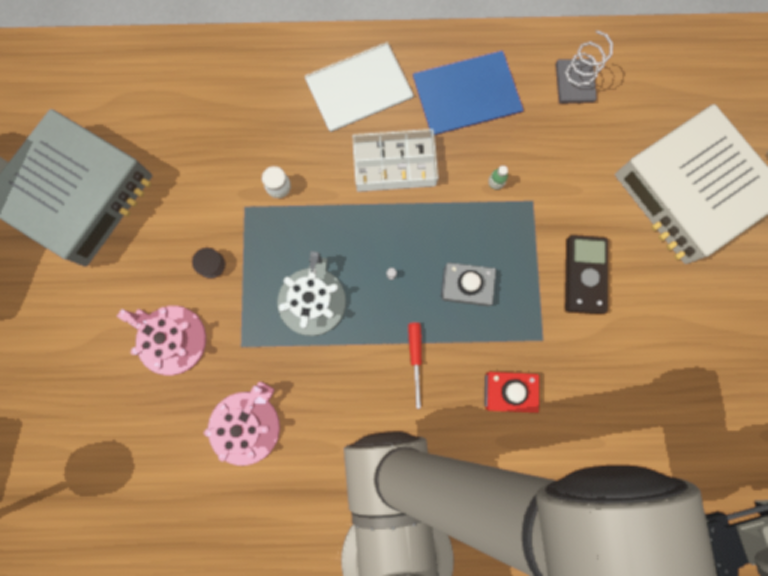

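View pics/sc1.png

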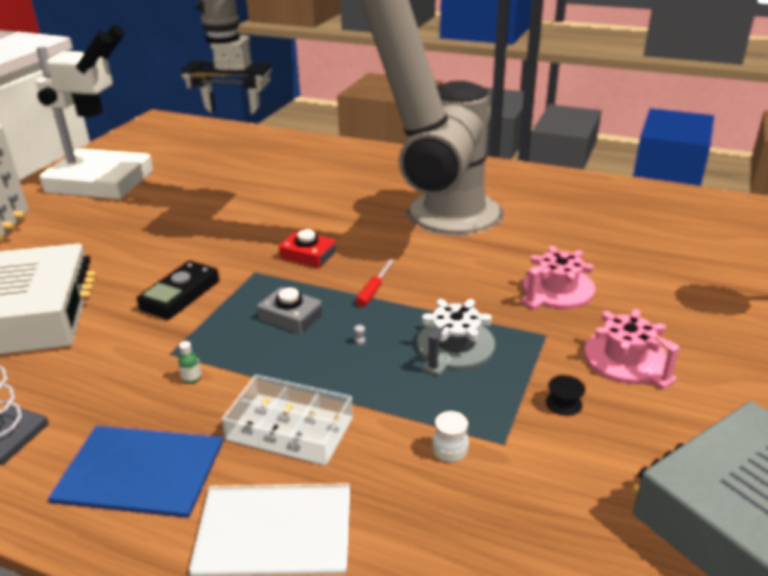

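The grey turret's hub is at about (308,297) in the enlarged top view. The grey trigger box button is at (471,282), and the pointer is at about (317,262). I'll zoom in on the turret and compute positions.

Run:
```python
from h import *
ci=viewer.camera_info('top')
for n,u,v,z in [('hub',308,297,66),('foot',312,301,8),('btn',471,282,44),('post',316,257,78),('adapter',392,272,34),('drv',415,325,20)]:
    print(n,ray(ci,u/1.5,v/1.5,z).round(1))
im=cv2.imread('pics/raw_top1.png')[165:230,175:240]
cv2.imwrite('pics/c1.png',cv2.resize(im,None,fx=9,fy=9,interpolation=cv2.INTER_CUBIC))
```

```text
hub [500.2 162.6  66. ]
foot [500.5 162.    8. ]
btn [ 526.7 -161.9   44. ]
post [577.4 145.4  78. ]
adapter [552.7  -4.   34. ]
drv [445.1 -48.1  20. ]
```

View pics/c1.png

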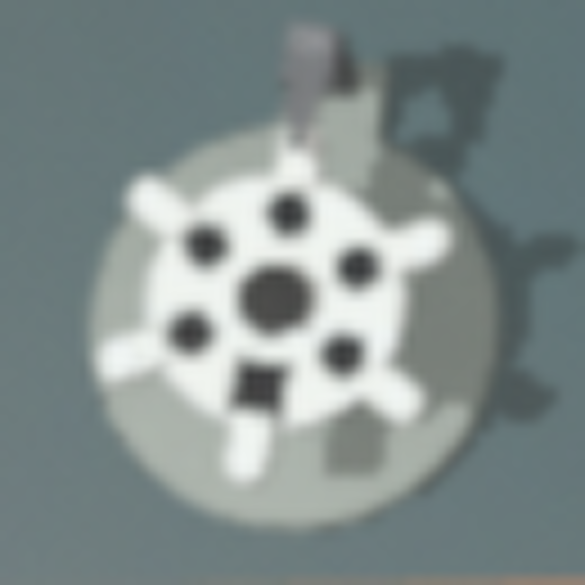

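The square window stands opposite the pointer, at (260,388) in the crop, so the wheel is 3 clicks short. I'll approach the −y side with the fingers shut.

```bash
python3 -m creep '.03 .012 0 0 0 .115 0;.03 .012 0 0 0 .115 0;.03 .012 0 0 0 .115 0;.03 .012 0 0 0 .115 0;.03 .012 0 0 0 .115 0;.03 .012 0 0 0 .115 0;.03 .012 0 0 0 .115 0;.03 .012 0 0 0 .115 0'
python3 -m creep '.016 .031 0 0 0 .115 0;.016 .031 0 0 0 .115 0;.016 .031 0 0 0 .115 0;.016 .031 0 0 0 .115 0;.016 .031 0 0 0 .115 0;.016 .031 0 0 0 .115 0;.016 .031 0 0 0 .115 0;.016 .031 0 0 0 .115 0'
python3 -m creep '0 .032 0 0 0 .115 0;0 .032 0 0 0 .115 0;0 .032 0 0 0 .115 0;0 .032 0 0 0 .115 0;0 .032 0 0 0 .115 0;0 .032 0 0 0 .115 0;0 .032 0 0 0 .115 0;0 .032 0 0 0 .115 0'
python3 -m creep '0 0 0 0 0 0 0;0 0 0 0 0 0 0'
python3 - <<'E'
from h import *
o=readout.get_obs(); ci=viewer.camera_info('wrist'); print(o['tool_pos'],o['tcp_rot'],o['joint_positions'],ci)
snap('wrist','w1.png')
print('proj hub',proj(ci,[500,162,66]))
import json; np.save('ciw1.npy',ci,allow_pickle=True)
E
```

```text
time: 0.77
tool_pos: [360.4, -414.4, 291.9]
tcp_rot: [-3.141, -0.0, 1.154]
contact_force: [0.5, -0.7, -0.5]
grip_width: 43.2
finger_force: 0.0
time: 1.43
tool_pos: [487.4, -165.6, 292.0]
tcp_rot: [-3.141, -0.001, 2.074]
contact_force: [0.1, 0.4, 0.6]
grip_width: 0.5
finger_force: 0.0
time: 2.1
tool_pos: [486.7, 90.2, 292.0]
tcp_rot: [-3.142, -0.001, 2.994]
contact_force: [0.3, 0.3, 0.2]
grip_width: 0.3
finger_force: 0.0
time: 2.27
tool_pos: [486.7, 90.0, 291.9]
tcp_rot: [-3.141, -0.001, 2.991]
contact_force: [0.0, 0.1, 1.0]
grip_width: 0.7
finger_force: 0.0
[486.72722802  89.95096969 291.89113915] [-3.14134534e+00 -7.87026815e-04  2.99121671e+00] [ 2.78269476e-02  2.87776722e-01  1.60377965e+00 -1.09439228e-04
  1.25085469e+00 -1.39255907e+00] {'fx': 283.8639265469496, 'fy': 283.8639265469496, 'cx': 259.7598865078728, 'cy': 198.3180809947963, 'origin': array([420.51189879, 100.36924741, 385.41650558]), 'rotation': array([-2.47905449e-01,  9.58359655e-04,  1.42033402e+00])}
proj hub (np.float64(323.34265549585893), np.float64(188.6465278098352))
```

View pics/w1.png

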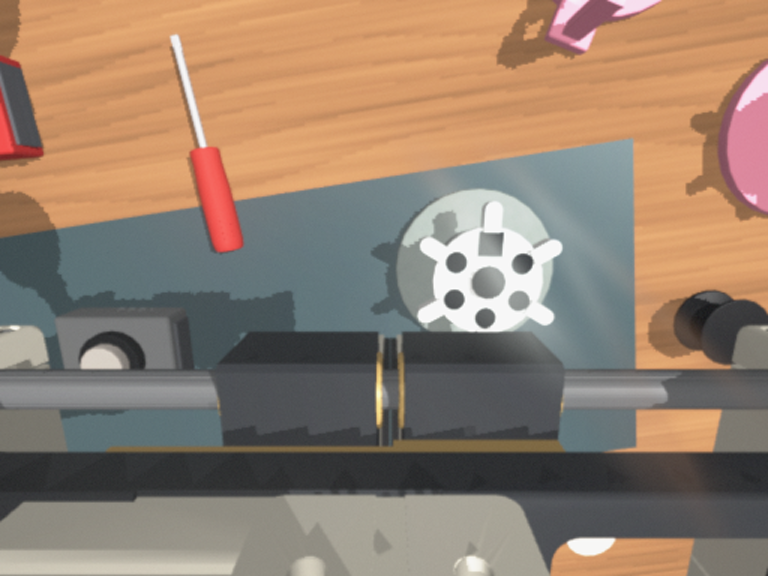

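Run:
```python
from h import *
ci=np.load('ciw1.npy',allow_pickle=True).item()
c=ray(ci,488/1.5,282/1.5,66.5); print('hub',c)
for n,u,v,z in [('sqtip',493,204,66),('sqwin',491,244,64),('opp',485,318,64),('l2',425,243,66),('l3',558,245,66),('l4',422,316,66),('l5',549,320,66)]:
    p=ray(ci,u/1.5,v/1.5,z); d=p-c; print(n,p.round(1),np.hypot(*d[:2]).round(1),np.degrees(np.arctan2(d[1],d[0])).round(1))
o=readout.get_obs(); Rt=Rotation.from_euler('xyz',o['tcp_rot']).as_matrix()
for l in [(10,19,66),(-10,19,66),(10,-19,66),(-10,-19,66),(10,19,0),(10,-19,0),(-10,19,0),(10,40,0),(0,0,66)]:
    print(l,np.array(proj(ci,o['tool_pos']+Rt@np.array(l)))*1.5)
```

```text
hub [499.46080939 164.2353028   66.5       ]
sqtip [441.9 173.4  66. ] 58.3 170.9
sqwin [471.2 169.7  64. ] 28.8 169.0
opp [528.6 159.7  64. ] 29.5 -8.9
l2 [462.7 120.5  66. ] 57.1 -130.0
l3 [479.2 218.9  66. ] 58.3 110.4
l4 [519.  110.7  66. ] 56.9 -70.0
l5 [537.1 208.8  66. ] 58.3 49.8
(10, 19, 66) [434.39900663 339.08758304]
(-10, 19, 66) [433.0238066  385.45991792]
(10, -19, 66) [338.46816473 338.87376588]
(-10, -19, 66) [339.81164458 385.25261316]
(10, 19, 0) [461.61288532 430.53772711]
(10, -19, 0) [307.06379655 430.19473719]
(-10, 19, 0) [458.21374732 499.86956971]
(10, 40, 0) [547.01944544 430.72726941]
(0, 0, 66) [386.42577583 362.50176435]
```

Run:
```python
from h import *
ci=viewer.camera_info('scene'); o=readout.get_obs(); u,v=proj(ci,o['tool_pos']); print(u,v,np.array(proj(ci,o['tool_pos']-[0,0,66])))
x,y=int(u)-75,int(v)-40
print(x,y); snap('scene','sc2.png',5,(x,y,x+150,y+110))
```

```text
279.75455671734517 126.89496682463567 [279.52984819 150.62892024]
204 86
```

View pics/sc2.png

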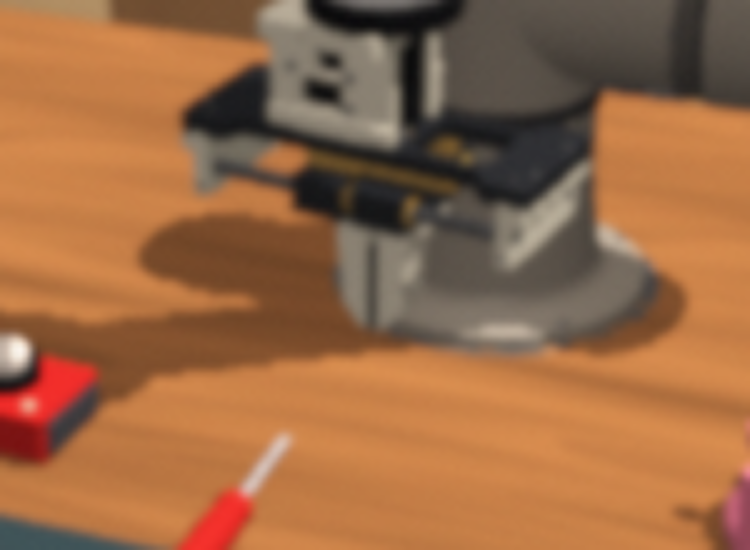

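The fingertips are a slim block about 38 mm wide, as I assumed. The wheel centre is near (499.7, 163.5), and the pointer direction is −9.5°. Next I move into the gap at −90° relative to the pointer, at radius 66 mm.

```bash
python3 -m creep '.001 .0042 -.010 0 0 -.008 0;.001 .0042 -.020 0 0 -.008 0;0 0 -.03 0 0 0 0;0 0 -.03 0 0 0 0;0 0 -.03 0 0 0 0;0 0 -.03 0 0 0 0;0 0 -.02 0 0 0 0;0 0 -.008 0 0 0 0'
python3 -m creep '0 0 0 0 0 0 0;0 0 0 0 0 0 0'
cat > arc.py <<'E'
from h import *
import sys
# rows for arc from psi0 to psi1 in n
def arc(p0,p1,n,r=66,c=(499.7,163.5),off=0):
    a=np.radians(np.linspace(p0,p1,n+1)); p=np.c_[c[0]+r*np.cos(a),c[1]+r*np.sin(a)]
    print(np.round(np.diff(p,axis=0)/1000,4),'turn',np.diff(a)[0].round(4),'start',p[0].round(1),'end',p[-1].round(1))
if __name__=='__main__':
    arc(-99.5,-159.5,12);arc(-159.5,-219.5,12);arc(-219.5,-279.5,12); print(viewer.camera_info('wrist')['origin'])
E
python3 arc.py
```

```text
time: 3.03
tool_pos: [487.3, 96.0, 110.7]
tcp_rot: [-3.14, -0.006, 2.97]
contact_force: [-0.8, 0.3, 0.1]
grip_width: 0.5
finger_force: 0.0
time: 3.2
tool_pos: [489.4, 96.5, 114.4]
tcp_rot: [3.142, 0.0, 2.971]
contact_force: [0.4, 0.6, 0.3]
grip_width: 0.5
finger_force: 0.0
[[-0.0056  0.0012]
 [-0.0055  0.0017]
 [-0.0053  0.0022]
 [-0.0051  0.0026]
 [-0.0049  0.0031]
 [-0.0046  0.0035]
 [-0.0043  0.0039]
 [-0.0039  0.0042]
 [-0.0035  0.0045]
 [-0.0031  0.0048]
 [-0.0027  0.0051]
 [-0.0022  0.0053]] turn -0.0873 start [488.8  98.4] end [437.9 140.4]
[[-0.0018  0.0055]
 [-0.0013  0.0056]
 [-0.0008  0.0057]
 [-0.0003  0.0057]
 [ 0.0002  0.0058]
 [ 0.0007  0.0057]
 [ 0.0012  0.0056]
 [ 0.0017  0.0055]
 [ 0.0022  0.0053]
 [ 0.0026  0.0051]
 [ 0.0031  0.0049]
 [ 0.0035  0.0046]] turn -0.0873 start [437.9 140.4] end [448.8 205.5]
[[ 0.0039  0.0043]
 [ 0.0042  0.0039]
 [ 0.0045  0.0035]
 [ 0.0048  0.0031]
 [ 0.0051  0.0027]
 [ 0.0053  0.0022]
 [ 0.0055  0.0018]
 [ 0.0056  0.0013]
 [ 0.0057  0.0008]
 [ 0.0057  0.0003]
 [ 0.0058 -0.0002]
 [ 0.0057 -0.0007]] turn -0.0873 start [448.8 205.5] end [510.6 228.6]
[423.34584169 108.21547197 207.89371665]
```

```bash
python3 -m creep '-.0056 .0022 0 0 0 -.0873 0;-.0055 .0017 0 0 0 -.0873 0;-.0053 .0022 0 0 0 -.0873 0;-.0051 .0026 0 0 0 -.0873 0;-.0049 .0031 0 0 0 -.0873 0;-.0046 .0035 0 0 0 -.0873 0'
python3 -m creep '-.0043 .0039 0 0 0 -.0873 0;-.0039 .0042 0 0 0 -.0873 0;-.0035 .0045 0 0 0 -.0873 0;-.0031 .0048 0 0 0 -.0873 0;-.0027 .0051 0 0 0 -.0873 0;-.0022 .0053 0 0 0 -.0873 0;0 0 0 0 0 0 0;0 0 0 0 0 0 0'
python3 - <<'E'
from h import *
snap('wrist','w2.png'); ci=viewer.camera_info('wrist'); np.save('ciw2.npy',ci,allow_pickle=True)
print(np.array(proj(ci,[499.7,163.5,66]))*1.5)
E
```

```text
time: 3.7
tool_pos: [459.0, 112.0, 116.0]
tcp_rot: [3.139, 0.003, 2.444]
contact_force: [-0.4, -2.1, -1.4]
grip_width: 0.1
finger_force: 1.0
time: 4.37
tool_pos: [439.2, 140.3, 115.6]
tcp_rot: [3.139, 0.001, 1.928]
contact_force: [0.1, -0.4, -0.8]
grip_width: 0.5
finger_force: 0.0
[570.72035256 376.29089709]
```

View pics/w2.png

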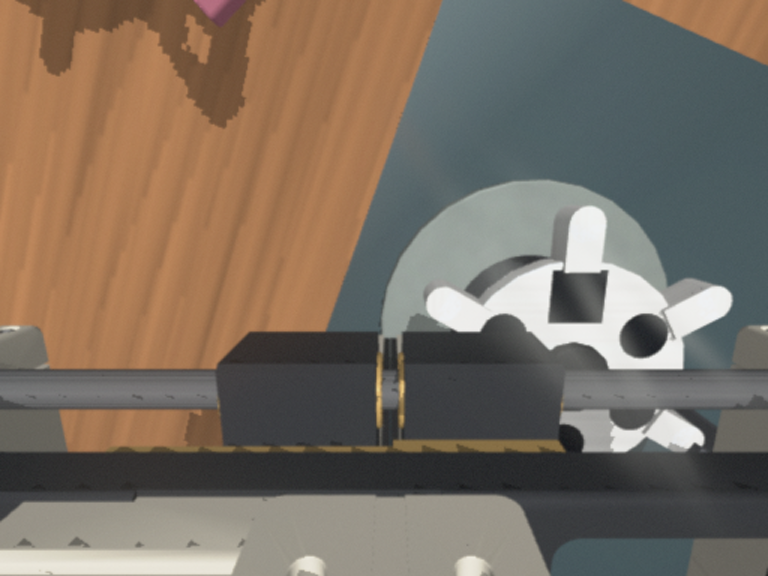

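Hub at (571,376) as predicted. The square window has moved to (578,297). I'll compute its angle and the trailing lobe's.

Run:
```python
from h import *
ci=np.load('ciw2.npy',allow_pickle=True).item(); c=np.array([499.7,163.5,0])
for n,u,v,z in [('sq',578,297,64),('sqlobe',587,214,66),('l2',434,295,66),('l3',724,297,66)]:
    p=ray(ci,u/1.5,v/1.5,z); d=p-c; print(n,p.round(1),np.hypot(*d[:2]).round(1),np.degrees(np.arctan2(d[1],d[0])).round(1))
```

```text
sq [489.8 191.   64. ] 29.2 109.9
sqlobe [478.8 217.6  66. ] 58.0 111.2
l2 [441.8 174.4  66. ] 59.0 169.3
l3 [536.2 208.8  66. ] 58.2 51.2
```

The wheel advanced exactly one click (window at 110.5°) and the turret did not move. Next is the second click.

```bash
python3 -m creep '-.0018 .0055 0 0 0 -.0873 0;-.0013 .0056 0 0 0 -.0873 0;-.0008 .0057 0 0 0 -.0873 0;-.0003 .0057 0 0 0 -.0873 0;.0002 .0058 0 0 0 -.0873 0;.0007 .0057 0 0 0 -.0873 0'
python3 -m creep '.0012 .0056 0 0 0 -.0873 0;.0017 .0055 0 0 0 -.0873 0;.0022 .0053 0 0 0 -.0873 0;.0026 .0051 0 0 0 -.0873 0;.0031 .0049 0 0 0 -.0873 0;.0035 .0046 0 0 0 -.0873 0;0 0 0 0 0 0 0;0 0 0 0 0 0 0'
python3 - <<'E'
from h import *
snap('wrist','w3.png'); ci=viewer.camera_info('wrist'); np.save('ciw3.npy',ci,allow_pickle=True)
print('hub',np.array(proj(ci,[499.7,163.5,66]))*1.5, 'sq expected',np.array(proj(ci,[499.7+29*np.cos(np.radians(50.5)),163.5+29*np.sin(np.radians(50.5)),64]))*1.5)
E
```

```text
time: 4.92
tool_pos: [435.3, 173.8, 114.7]
tcp_rot: [3.141, 0.0, 1.399]
contact_force: [-0.5, -2.2, 0.8]
grip_width: 0.7
finger_force: 0.9
time: 5.58
tool_pos: [449.7, 204.9, 114.5]
tcp_rot: [3.141, -0.0, 0.881]
contact_force: [-0.4, -0.8, 0.5]
grip_width: 0.1
finger_force: 0.0
hub [573.3371137  375.96664986] sq expected [579.77170753 296.69353526]
```

View pics/w3.png

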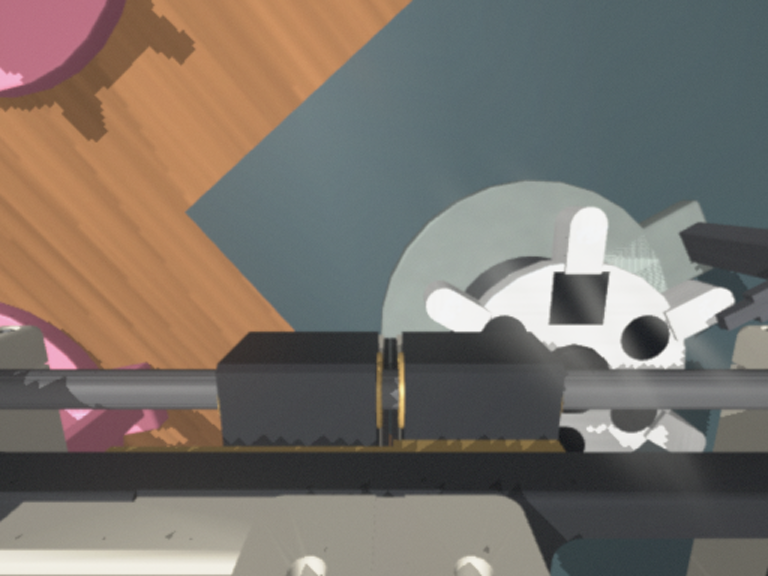

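The second click is in: the square window is at (579,298) against a predicted (580,297), and one lobe remains before the pointer. Third click, with a hold, then straight up.

```bash
python3 -m creep '.0039 .0043 0 0 0 -.0873 0;.0042 .0039 0 0 0 -.0873 0;.0045 .0035 0 0 0 -.0873 0;.0048 .0031 0 0 0 -.0873 0;.0051 .0027 0 0 0 -.0873 0;.0053 .0022 0 0 0 -.0873 0'
python3 -m creep '.0055 .0018 0 0 0 -.0873 0;.0056 .0013 0 0 0 -.0873 0;.0057 .0008 0 0 0 -.0873 0;.0057 .0003 0 0 0 -.0873 0;.0058 -.0002 0 0 0 -.0873 0;.0057 -.0007 0 0 0 -.0873 0;0 0 0 0 0 0 0;0 0 0 0 0 0 0'
python3 -m creep '0 0 0 0 0 0 0;0 0 0 0 0 0 0;0 0 .01 0 0 0 0;0 0 .02 0 0 0 0;0 0 .03 0 0 0 0;0 0 .04 0 0 0 0;0 0 .04 0 0 0 0;0 0 .04 0 0 0 0'
python3 -m creep '0 0 0 0 0 0 0;0 0 0 0 0 0 0'
python3 - <<'E'
from h import *
snap('wrist','w4.png'); ci=viewer.camera_info('wrist')
a=np.radians(-9.5);print('hub',np.array(proj(ci,[499.7,163.5,66]))*1.5, 'sq expected',np.array(proj(ci,[499.7+29*np.cos(a),163.5+29*np.sin(a),64]))*1.5)
E
```

```text
time: 6.13
tool_pos: [476.6, 224.6, 114.2]
tcp_rot: [-3.141, 0.002, 0.352]
contact_force: [-1.8, 0.4, 1.5]
grip_width: 0.4
finger_force: 1.0
time: 6.8
tool_pos: [511.1, 227.7, 114.2]
tcp_rot: [3.141, 0.0, -0.166]
contact_force: [-0.6, 0.0, 0.9]
grip_width: 0.6
finger_force: 0.0
time: 7.47
tool_pos: [510.5, 228.1, 296.9]
tcp_rot: [3.142, -0.0, -0.169]
contact_force: [0.7, -0.1, -0.6]
grip_width: 0.1
finger_force: 0.0
time: 7.63
tool_pos: [511.7, 228.5, 297.8]
tcp_rot: [-3.139, -0.006, -0.169]
contact_force: [0.1, 0.2, -0.3]
grip_width: 0.3
finger_force: 0.0
hub [474.98546932 276.30769854] sq expected [476.21769711 238.35784687]
```

View pics/w4.png

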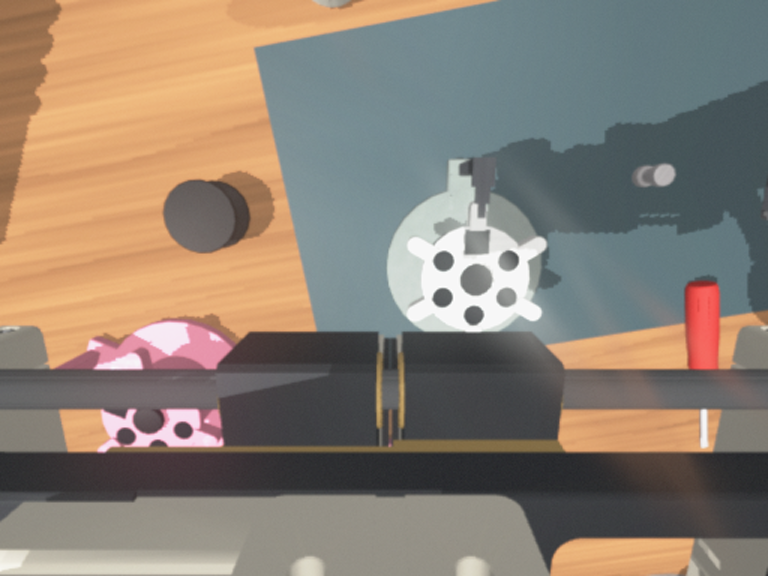

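The square window is at the pointer, (477,241). Next I cross-check the trigger position in the top and scene views while moving over to it.

```bash
python3 -m creep '.002 -.036 0 0 0 0 0;.002 -.036 0 0 0 0 0;.002 -.036 0 0 0 0 0;.002 -.036 0 0 0 0 0;.002 -.036 0 0 0 0 0;.002 -.036 0 0 0 0 0;.002 -.036 0 0 0 0 0;0 -.036 0 0 0 0 0'
python3 -m creep '0 -.034 0 0 0 0 0;0 -.034 0 0 0 0 0;0 -.034 0 0 0 0 0;0 0 0 0 0 0 0;0 0 0 0 0 0 0'
python3 - <<'E'
from h import *
def blob(f,ci,u,v,r,z):
    im=cv2.imread('pics/raw_'+f); g=im.min(2); m=np.zeros_like(g); u,v=int(u/1.5),int(v/1.5)
    m[v-r:v+r+1,u-r:u+r+1]=(g[v-r:v+r+1,u-r:u+r+1]>150); n,l,s,c=cv2.connectedComponentsWithStats(m)
    i=1+np.argmax(s[1:,4]); print(f,c[i],s[i],[ray(ci,*c[i],zz).round(1) for zz in z])
blob('top1.png',viewer.camera_info('top'),471,282,9,(44,50)); blob('sc1.png',viewer.camera_info('scene'),289,296,11,(44,50))
E
```

```text
time: 8.35
tool_pos: [524.3, -61.3, 292.6]
tcp_rot: [-3.141, 0.003, -0.169]
contact_force: [0.5, -0.6, -0.3]
grip_width: 0.6
finger_force: 0.0
time: 8.77
tool_pos: [524.3, -163.1, 292.4]
tcp_rot: [-3.141, 0.004, -0.173]
contact_force: [-0.9, 0.7, 0.3]
grip_width: 0.3
finger_force: 0.0
top1.png [313.54700855 187.38461538] [308 182  12  12 117] [array([ 528.7, -160.6,   44. ]), array([ 527.6, -159.6,   50. ])]
sc1.png [191.82653061 195.59183673] [185 192  14   9  98] [array([ 511.7, -168. ,   44. ]), array([ 519.5, -163.2,   50. ])]
```

```bash
python3 -m creep '.003 .0025 -.02 0 0 0 0;0 0 -.04 0 0 0 0;0 0 -.04 0 0 0 0;0 0 -.03 0 0 0 0;0 0 -.015 0 0 0 0;0 0 -.007 0 0 0 0;0 0 0 0 0 0 0;0 0 0 0 0 0 0'
python3 -m creep '0 0 -.004 0 0 0 0;0 0 -.004 0 0 0 0;0 0 -.004 0 0 0 0;0 0 0 0 0 0 0;0 0 0 0 0 0 0'
```

```text
time: 9.43
tool_pos: [528.5, -158.6, 142.6]
tcp_rot: [-3.142, -0.0, -0.169]
contact_force: [-0.2, 0.0, 0.3]
grip_width: 0.2
finger_force: 0.0
time: 9.85
tool_pos: [528.1, -159.3, 130.3]
tcp_rot: [3.142, 0.0, -0.17]
contact_force: [-0.5, -0.6, -0.7]
grip_width: 0.4
finger_force: 0.0
```

```bash
for k in 1; do :; done
python3 -m creep '0 0 -.003 0 0 0 0;0 0 -.003 0 0 0 0;0 0 -.002 0 0 0 0;0 0 0 0 0 0 0;0 0 0 0 0 0 0' | grep -E 'pos|force'
python3 -m creep '0 0 -.002 0 0 0 0;0 0 0 0 0 0 0;0 0 0 0 0 0 0' | grep -E 'pos|contact'
python3 -m creep '0 0 -.002 0 0 0 0;0 0 0 0 0 0 0;0 0 0 0 0 0 0' | grep -E 'pos|contact'
```

```text
tool_pos: [528.1, -159.3, 122.1]
contact_force: [-0.3, 0.3, 0.1]
finger_force: 0.0
tool_pos: [528.3, -159.4, 120.3]
contact_force: [0.3, 0.1, 2.1]
tool_pos: [528.3, -159.4, 118.4]
contact_force: [-0.7, 0.5, 3.4]
```

```bash
python3 -m creep '0 0 -.002 0 0 0 0;0 0 0 0 0 0 0;0 0 0 0 0 0 0' | grep -E 'pos|contact'
python3 -m creep '0 0 -.001 0 0 0 0;0 0 0 0 0 0 0;0 0 0 0 0 0 0' | grep -E 'pos|contact'
python3 -m creep '0 0 -.001 0 0 0 0;0 0 0 0 0 0 0;0 0 0 0 0 0 0' | grep -E 'pos|contact'
```

```text
tool_pos: [528.4, -159.4, 116.3]
contact_force: [0.2, -0.3, 3.4]
tool_pos: [528.4, -159.4, 115.7]
contact_force: [-0.6, 0.7, 6.3]
tool_pos: [528.4, -159.4, 115.6]
contact_force: [-2.8, 0.8, 13.2]
```

The button bottomed out: the force rose to 13 N with no further travel. I release it, retreat and check.

```bash
python3 -m creep '0 0 0 0 0 0 0;0 0 .01 0 0 0 0;0 0 .02 0 0 0 0;0 0 .03 0 0 0 0;0 0 .04 0 0 0 0;0 0 .04 0 0 0 0;0 0 0 0 0 0 0;0 0 0 0 0 0 0'
python3 - <<'E'
from h import *
snap('top','top2.png',9,(175,165,240,230))
E
```

```text
time: 12.18
tool_pos: [528.9, -159.6, 256.6]
tcp_rot: [3.14, -0.005, -0.17]
contact_force: [0.4, -0.5, -1.0]
grip_width: 0.1
finger_force: 0.0
```

View pics/top2.png

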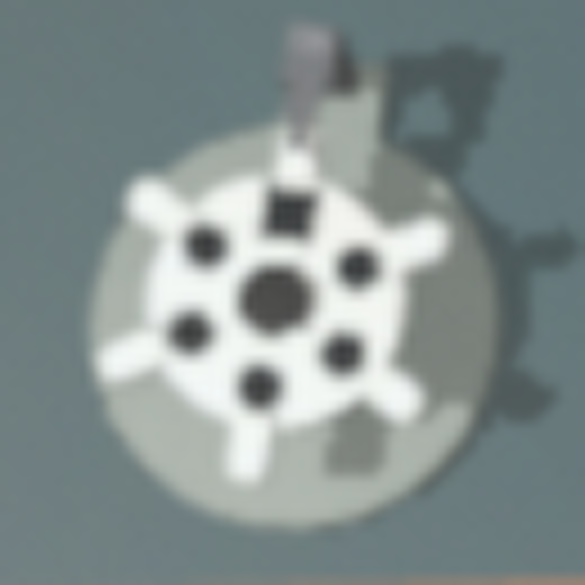

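The square window sits at the pointer, (289,214), and the turret has not moved.

```bash
python3 -c "
from plant import order
print(order.close_job())"
```

```text
the job is handed in; nothing more can be done
None
```

I clicked the wheel three places clockwise so the square window stands at the pointer, pressed the trigger until it bottomed out and let it go, and handed the job in at about 12 s; the result was not reported back.

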